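# Fetch the green plug adapter from behind the sliding door

## Task

The adapter case on the diagnostics bench has two clear sliding doors on top. Slide the door above the green plug adapter right across, past the other door, then take the green adapter out and set it down gently, right way up, in the orange tray. Leave the other door closed and do not disturb the black adapter.

Things in the scene. Friction and masses are not known exactly. Their poses are not given: they have to be found in the camera images.
- case: Fixed dark steel box, 180 mm (own x, away from the robot) by 440 mm (own y, left) by 69 mm high. Origin: centre of its underside, on the bench. A divider at y = 0 parts a left (y > 0) and a right compartment, each 162 by 211 mm, floor 6 mm above the bench, one sliding door over each. Left door in the upper track (top face at 64 mm), right door in the lower (56 mm). End walls 58 mm high.
- left_door_fin (a point): Red upright fin, the left door's pull: 12 mm thick along case y, 60 long along case x, top 96 mm above the bench. Point: mid-fin, 80 mm above the bench, at case x = 0, y = +35 mm fully open, +195 shut (starts up to 15 ajar). Case axes. The door, clear, 218 mm wide, slides to case -y over the right door, takes about 1.5 N and stays where left.
- right_door_fin (a point): Red upright fin, the right door's pull: 12 mm thick along case y, 60 long along case x, top 96 mm above the bench. Point: mid-fin, 80 mm above the bench, at case x = 0, y = -35 mm fully open, -195 shut (starts up to 15 ajar). Case axes. The door, clear, 218 mm wide, slides to case +y under the left door, takes about 1.5 N and stays where left.
- green_adapter_center (a point): Green adapter, to be fetched: rounded plug, 70 mm long (own x), 34 wide (own y), 36 high (own z, up), about 90 g, flat on a compartment's floor, its length across the case (along case x, within 0.35 rad), 115 to 145 mm from the case's middle along case y. Point: its centre, 18 mm above its underside. In either compartment, alone; grip across its width.
- black_adapter_center (a point): Black adapter, to be left alone: rounded plug, 70 mm long (own x), 34 wide (own y), 36 high (own z, up), about 90 g, flat on a compartment's floor, its length across the case (along case x, within 0.35 rad), 115 to 145 mm from the case's middle along case y. Point: its centre, 18 mm above its underside. In the other compartment.
- tray: Fixed shallow orange tray with an open top, 150 mm (own x) by 180 mm (own y), walls 5 mm thick and 25 mm high. Origin: centre of its underside, on the bench; its floor is 5 mm above the bench.
Things that resemble listed ones, but are neither listed nor needed, are in the scene too. What is shaped like the tray but turquoise is not meant.

How it is judged:
By the outcome, as a careful person would: the job done as asked, in the order asked, and still so for the second after the job is handed in, with the robot touching nothing.
It also fails if it takes over 51 s, if anything falls off the work surface, if the arm or the gripper's body presses on something with over 40 N, if the wrist force passes 120 N, or if a joint passes its speed limit or range.

## Robot

A 6-joint arm with a two-finger parallel gripper is mounted at the origin on the work surface. World frame = base frame: x ahead of the robot, y to its left, z up, the work surface at z = 0. Lengths are in m, angles in rad, forces in N, time in s.
With the tool pointing down it reaches from about 0.25 to 0.775 m from the base axis. Payload 4 kg.
Tool frame: the origin (TCP) lies on the centre line of the jaws, within the pads' length; the fingertips stand 14 mm ahead of it and the grasp point (between the pads) lies 5 mm behind it (ctrl.finger_overhang is the distance from the TCP to the fingertips, in m); z points along the fingers, y is the line along which they close (so a half turn about z gives the same grasp; the last joint's range is limited). The gripper opens to 94 mm and grips with 3 to 60 N. Pads are 16 mm wide; open, the fingers measure 119 mm over their backs; the gripper's body (75 mm by 177 mm) begins 78 mm behind the grasp point.
Start: joints at [-1.401, 0.087, 1.371, -0, 1.684, -0.103], TCP at [0.148, -0.53, 0.22] pointing down, gripper open.
Joint ranges: [-3.1, 3.1], [-0.76, 2.03], [0.27, 2.55], [-1.08, 4.22], [0.17, 2.65], [-2.57, 2.57]. Speed limits (rad/s): [2.79, 2.79, 3.14, 3.14, 3.14, 3.14].

## Interface

Orientations are given as a rotation vector (axis times angle).
In Python, from workcell import status, eyes, ctrl gives the robot as it stands.
- The arm moves only by the tool play_rows, never from a script. Its argument "commands" is one flat list of numbers, 4 for each row, row after row: the shift along the tool's x, y, z in cm, then the turn about the tool's z in degrees. A call has exactly 5 rows; each row shifts and turns the commanded pose from where the row before left it, along the tool's axes as they then stand; what a row does not reach is not made up. A row lasts 1/8 s, in which the tool goes at most 62.5 mm and 10.7 degrees, less where a joint would pass 70% of its speed; a pose out of reach is approached as far as the arm can. A call is refused whole if a number of a shift passes 6.25 or a number of a turn 10.7, either way. A call with a gripper value outside its range is refused whole. "fingers" is the gripper command: -1 is shut, 1 is fully open, values between are in proportion, set as the call begins (left out, the last holds). The fingers move at their own pace and stop on an object; "newtons" is the grip in N (left out, the last holds). Time passes only in rows, so rows that do not move let the fingers close, or fill a call up. It gives the time, the measured TCP pose, the force, the opening and the grip force at its end, in the units of the state.
- status.read_state(): the state, without advancing time (a new reading comes with each control period).
- eyes.snapshot(name): name is "scene" or "top" or "wrist"; returns (picture, depth): 400x640x3 uint8, red, green, blue; 400x640 float32, m along the optical axis (not along the pixel's ray), 0 where there is no reading.
- eyes.camera_info(name): a dict with "intrinsics" (3x3 intrinsics, pixels), "R" (3x3) and "t" (3): a world point X has camera coordinates R X + t. Camera axes: x right, y down, z forward; pixel columns grow to the right and rows downward; lengths in m; the calibration is good to about 2 mm. A picture is of the moment at which its call begins: read the wrist's pose just before it. camera_info takes no time and is no camera call; for the wrist camera it gives the pose at the moment of the call.
- ctrl.sign_off(): hands the job in; it is judged then, once.
The state is a dict: "t": time; "joint_positions": joint angles; "qvel": joint speeds; "tau": joint torques, N m; "tcp_pos": TCP position; "tcp_rot": TCP orientation; "contact_force": force on the tool from outside, world axes, zero at the start; "ft_torque": the same for the moment, N m; "finger_gap": opening from 0.0 (shut) to 1.0 (fully open); "gripper_force": force on a finger pad.
Only numpy, scipy, OpenCV 4.12 (cv2) and the standard library are available. Lean on these libraries where they do the work, as an engineer would, in place of code of your own. Each camera call takes 0.05 s, during which the arm holds its last target. There are 200 camera calls.

## Working session

There is one attempt and no reset: what is moved stays moved. The work goes in short steps, Python scripts to look and compute and a tool call to move; the robot and the scene stay as the last step left them, time stands still between calls to the robot, and variables do not carry over. Pictures are saved under pics/ and viewed, at most 10 in all, crops included, and the job is handed in when it is done.

Besides the shell and the picture viewer there is one more tool, called after "Request:" by a JSON object that holds its "name" and its "arguments", one argument or row to a line. play_rows: Moves the arm, as the interface text tells. Its arguments: {"type":"object","properties":{"commands":{"type":"array","items":{"type":"number"}},"fingers":{"type":"number"},"newtons":{"type":"number"}},"required":["commands"]}

```bash
mkdir -p pics; cat > h.py <<'E'
import numpy as np,cv2
from workcell import status,eyes,ctrl
def ray(name,u,v,z,ci=None):
    ci=ci or eyes.camera_info(name);K,R,t=[np.array(ci[k]) for k in("intrinsics","R","t")]
    d=R.T@np.linalg.inv(K)@np.array([u,v,1.]);c=-R.T@t
    return c+d*(z-c[2])/d[2]
E
python3 - <<'E'
from h import *
for n in("top","scene"):
    p,d=eyes.snapshot(n);cv2.imwrite(f"pics/{n}0.png",p[:,:,::-1]);np.savez(f"{n}0.npz",p=p,d=d)
s=status.read_state();print(s)
E
```

```text
{'t': 0.1, 'joint_positions': array([-1.40108953e+00,  8.78840005e-02,  1.37207757e+00,  7.61840769e-07,
        1.68362131e+00, -1.03062637e-01]), 'qvel': array([ 6.22689346e-05, -1.17737213e-03, -2.99064139e-03, -1.98352117e-05,
       -2.80379559e-04,  4.38275264e-04]), 'tau': array([ 2.39125024e-03, -3.41253197e+01, -3.03301191e+01,  7.21494528e-02,
        3.04263749e-02, -1.01344317e-04]), 'tcp_pos': array([ 0.14810607, -0.52919883,  0.21843258]), 'tcp_rot': array([-3.11044916e+00, -4.26867851e-01,  1.02899963e-04]), 'contact_force': array([ 0.00934576, -0.09332668,  0.19354237]), 'ft_torque': array([0.05665446, 0.00167051, 0.00597529]), 'gripper_force': 0.0, 'finger_gap': 0.9981962632886685}
```

View pics/top0.png

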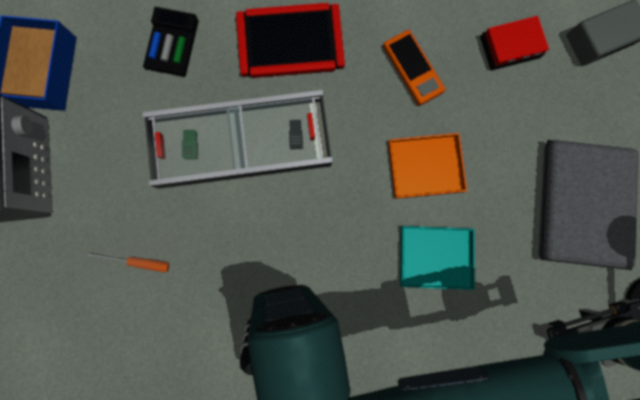

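View pics/scene0.png

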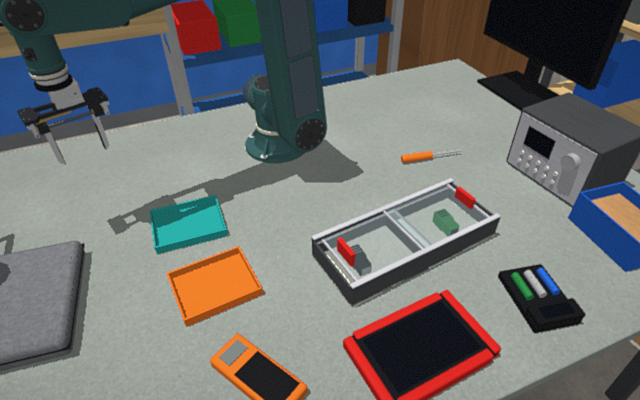

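The top view shows the case at about (238,138), with the green adapter at (190,144) under the left door and its red fin at (160,145). The black adapter is at (296,134), the right fin at (311,126) and the orange tray at (427,166). So the left door is the one to move.

```bash
python3 - <<'E'
from h import *
p=np.load("top0.npz")["p"];h=cv2.cvtColor(p,cv2.COLOR_RGB2HSV)
ci=eyes.camera_info("top");print("cam",-np.array(ci["R"]).T@ci["t"])
def blob(nm,lo,hi,box,z):
    x0,y0,x1,y1=box;m=cv2.inRange(h,np.array(lo),np.array(hi));k=np.zeros_like(m);k[y0:y1,x0:x1]=m[y0:y1,x0:x1]
    c=max(cv2.findContours(k,0,2)[0],key=cv2.contourArea)
    b=cv2.boxPoints(cv2.minAreaRect(c));W=np.array([ray("top",*q,z,ci)[:2] for q in b])
    print(nm,cv2.contourArea(c),"ctr",W.mean(0).round(4),"corners",W.round(3).tolist())
blob("Lfin",(0,120,80),(8,255,255),(145,120,180,170),.096)
blob("Lfin-hi",(170,120,80),(180,255,255),(145,120,180,170),.096)
blob("Rfin",(0,120,80),(8,255,255),(300,100,325,150),.096)
blob("green",(50,50,30),(90,255,255),(170,120,215,170),.042)
blob("tray",(8,150,120),(22,255,255),(370,120,480,210),.025)
# case rim
m=((h[:,:,1]<40)&(h[:,:,2]>130)).astype(np.uint8)*255;k=np.zeros_like(m);k[80:195,135:340]=m[80:195,135:340]
pts=cv2.findNonZero(k);W=np.array([ray("top",*q[0],.069,ci)[:2] for q in pts],np.float32)
r=cv2.minAreaRect(W);print("case",r,len(pts))
E
```

```text
cam [ 0.30634906 -0.02348066  1.13735808]
Lfin 121.5 ctr [0.5437 0.3252] corners [[0.572, 0.336], [0.573, 0.322], [0.515, 0.315], [0.514, 0.329]]Traceback (most recent call last):
  File "<stdin>", line 10, in <module>
  File "<stdin>", line 6, in blob
ValueError: max() iterable argument is empty
```

```bash
python3 - <<'E'
from h import *
p=np.load("top0.npz")["p"];h=cv2.cvtColor(p,cv2.COLOR_RGB2HSV)
ci=eyes.camera_info("top")
def blob(nm,lo,hi,box,z):
    x0,y0,x1,y1=box;m=cv2.inRange(h,np.array(lo),np.array(hi));k=np.zeros_like(m);k[y0:y1,x0:x1]=m[y0:y1,x0:x1]
    c=max(cv2.findContours(k,0,2)[0],key=cv2.contourArea)
    b=cv2.boxPoints(cv2.minAreaRect(c));W=np.array([ray("top",*q,z,ci)[:2] for q in b])
    print(nm,cv2.contourArea(c),"ctr",W.mean(0).round(4),"corners",W.round(3).tolist())
blob("Rfin",(0,120,80),(8,255,255),(300,100,325,150),.096)
blob("green",(50,50,30),(90,255,255),(170,120,215,170),.042)
blob("tray",(8,150,120),(22,255,255),(370,120,480,210),.025)
m=((h[:,:,1]<40)&(h[:,:,2]>130)).astype(np.uint8)*255;k=np.zeros_like(m);k[80:195,135:340]=m[80:195,135:340]
pts=cv2.findNonZero(k);W=np.array([ray("top",*q[0],.069,ci)[:2] for q in pts],np.float32)
r=cv2.minAreaRect(W);print("case",r,len(pts))
s=status.read_state();print(s["tcp_pos"],s["t"]);R=cv2.Rodrigues(s["tcp_rot"])[0];print(R.round(3))
w,_=eyes.snapshot("wrist");cv2.imwrite("pics/w0.png",w[:,:,::-1])
E
```

```text
Rfin 93.0 ctr [ 0.5855 -0.0314] corners [[0.615, -0.022], [0.617, -0.033], [0.556, -0.041], [0.554, -0.03]]
green 388.0 ctr [0.5555 0.2672] corners [[0.591, 0.286], [0.591, 0.249], [0.52, 0.248], [0.52, 0.285]]
tray 4080.5 ctr [ 0.5014 -0.3251] corners [[0.568, -0.229], [0.586, -0.411], [0.435, -0.42], [0.417, -0.24]]
case ((0.5669962167739868, 0.1456243097782135), (0.17932869493961334, 0.4390437602996826), 7.0545806884765625) 2209
[ 0.14810607 -0.52919883  0.21843258] 0.1
[[ 0.963  0.269 -0.   ]
 [ 0.269 -0.963  0.002]
 [ 0.    -0.002 -1.   ]]
```

Request:
{"name": "play_rows", "arguments": {
  "commands": [0, 0, 0, 8.5, 2.9, -4.7, 0, 0, 2.9, -4.7, 0, 0, 2.9, -4.7, 0, 0, 2.9, -4.7, 0, 0],
  "fingers": 1,
  "newtons": 20
}}

```text
t: 0.78
tcp_pos: [0.2403, -0.327, 0.2191]
tcp_rot: [-3.135, -0.194, -0.0]
contact_force: [1.0, -0.3, -0.0]
finger_gap: 1.0
gripper_force: 0.0
```

Request:
{"name": "play_rows", "arguments": {
  "commands": [2.9, -4.7, 0, 0, 2.9, -4.7, 0, 0, 2.9, -4.7, 0, 0, 2.9, -4.7, 0, 0, 2.9, -4.7, 0, 0]
}}

```text
t: 1.4
tcp_pos: [0.3549, -0.0758, 0.2194]
tcp_rot: [3.135, 0.195, 0.001]
contact_force: [0.9, 0.1, -0.9]
finger_gap: 1.002
gripper_force: 0.0
```

Request:
{"name": "play_rows", "arguments": {
  "commands": [2.9, -4.7, 0, 0, 2.9, -4.7, 0, 0, 2.9, -4.7, 0, 0, 2.9, -4.7, 0, 0, 2.9, -4.7, 0, 0]
}}

```text
t: 2.02
tcp_pos: [0.4697, 0.1755, 0.2191]
tcp_rot: [3.135, 0.196, -0.0]
contact_force: [0.8, -1.1, 0.8]
finger_gap: 1.003
gripper_force: 0.0
```

```bash
cat >> h.py <<'E'
def go(tx,ty,tz):
    s=status.read_state();R=cv2.Rodrigues(s["tcp_rot"])[0]
    print("t",s["t"],"pos",s["tcp_pos"].round(4),"yaw",np.degrees(np.arctan2(R[1,0],R[0,0])).round(2),"tool shift cm",(100*R.T@(np.array([tx,ty,tz])-s["tcp_pos"])).round(2),"F",s["contact_force"].round(1))
E
python3 - <<'E'
from h import *
p,d=eyes.snapshot("wrist");cv2.imwrite("pics/w1.png",p[:,:,::-1])
h=cv2.cvtColor(p,cv2.COLOR_RGB2HSV)
m=cv2.inRange(h,(0,120,60),(8,255,255))
for c in cv2.findContours(m,0,2)[0]:
    if cv2.contourArea(c)>150:
        W=[ray("wrist",*q,.096)[:2].round(4).tolist() for q in cv2.boxPoints(cv2.minAreaRect(c))];print(cv2.contourArea(c),np.mean(W,0),W)
go(.5447,.3252,.09)
E
```

```text
2169.0 [ 0.5899 -0.0129] [[0.5597, 0.0014], [0.6211, 0.0094], [0.6203, -0.0261], [0.5585, -0.0363]]
1456.0 [0.545625 0.327625] [[0.5724, 0.3434], [0.5783, 0.3202], [0.5191, 0.3112], [0.5127, 0.3357]]
t 2.075 pos [0.4713 0.1809 0.2179] yaw 7.43 tool shift cm [  9.15 -13.29  12.86] F [ 1.2  2.3 -0. ]
```

View pics/w1.png

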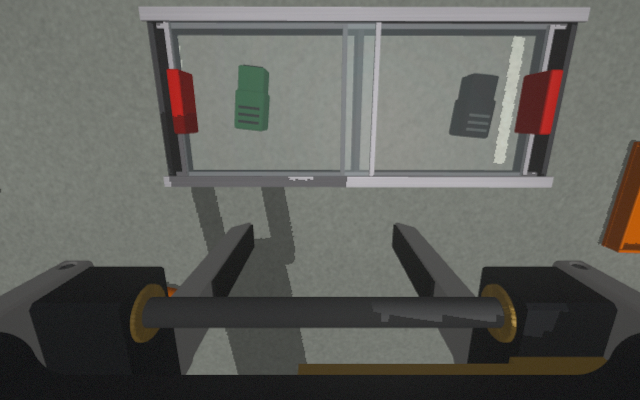

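The wrist view shows the left fin at (182,101), the green adapter at (252,98) and the doors closed. This agrees with the top-view estimates.

Request:
{"name": "play_rows", "arguments": {
  "commands": [3.0, -4.4, 0, 0, 3.0, -4.4, 0, 0, 3.1, -4.4, 0, 0, 0, 0, 4, 0, 0, 0, 4, 0]
}}

```text
t: 2.7
tcp_pos: [0.5436, 0.3165, 0.138]
tcp_rot: [3.135, 0.197, 0.0]
contact_force: [0.1, 0.0, -0.3]
finger_gap: 1.007
gripper_force: 0.0
```

```bash
python3 - <<'E'
from h import *
p,d=eyes.snapshot("wrist")
h=cv2.cvtColor(p,cv2.COLOR_RGB2HSV)
m=cv2.inRange(h,(0,120,60),(8,255,255))
for c in cv2.findContours(m,0,2)[0]:
    if cv2.contourArea(c)>150:
        W=[ray("wrist",*q,.096)[:2].round(4).tolist() for q in cv2.boxPoints(cv2.minAreaRect(c))];print(cv2.contourArea(c),np.mean(W,0),W)
go(.5447,.3252,.09)
E
```

```text
1094.5 [0.54465 0.325  ] [[0.5746, 0.3338], [0.5759, 0.3231], [0.5148, 0.3158], [0.5133, 0.3273]]
1355.5 [0.700625 0.161975] [[0.7029, 0.1893], [0.7093, 0.1391], [0.6984, 0.1342], [0.6919, 0.1853]]
218.0 [0.69995  0.191375] [[0.701, 0.2045], [0.7041, 0.1801], [0.6989, 0.1781], [0.6958, 0.2028]]
t 2.75 pos [0.5399 0.3145 0.1305] yaw 7.17 tool shift cm [ 0.66 -1.01  4.04] F [-1.6 -0.5 -4.1]
```

Request:
{"name": "play_rows", "arguments": {
  "commands": [0.6, -1.0, 0, 0, 0, 0, 2, 0, 0, 0, 2, 0, 0, 0, 0, 0, 0, 0, 0, 0]
}}

```text
t: 3.38
tcp_pos: [0.5481, 0.3265, 0.0997]
tcp_rot: [-3.136, -0.195, -0.001]
contact_force: [0.6, -0.1, 0.3]
finger_gap: 0.999
gripper_force: 0.0
```

```bash
python3 - <<'E'
from h import *
go(.5447,.3252,.09)
E
```

```text
t 3.375 pos [0.5481 0.3265 0.0997] yaw 7.12 tool shift cm [-0.36  0.08  0.97] F [ 0.6 -0.1  0.3]
```

Request:
{"name": "play_rows", "arguments": {
  "commands": [0, 0, 0, 0, 0, 0, 0, 0, 0, 0, 0, 0, 0, 0, 0, 0, 0, 0, 0, 0],
  "fingers": -1
}}

```text
t: 4.0
tcp_pos: [0.548, 0.3266, 0.0994]
tcp_rot: [3.135, 0.195, -0.0]
contact_force: [0.1, 0.2, -0.3]
finger_gap: 0.505
gripper_force: 0.0
```

Request:
{"name": "play_rows", "arguments": {
  "commands": [0, 0.1, 0.8, 0, 0, 0, 0, 0, 0, 0, 0, 0, 0, 0, 0, 0, 0, 0, 0, 0]
}}

```text
t: 4.62
tcp_pos: [0.548, 0.3259, 0.0913]
tcp_rot: [-3.135, -0.196, 0.0]
contact_force: [0.2, 2.5, -1.5]
finger_gap: 0.127
gripper_force: 20.0
```

Request:
{"name": "play_rows", "arguments": {
  "commands": [0, 0, 0, 0, 0, 0, 0, 0, 0, 0, 0, 0, 0, 0, 0, 0, 0, 0, 0, 0]
}}

```text
t: 5.25
tcp_pos: [0.548, 0.3255, 0.0913]
tcp_rot: [3.135, 0.195, -0.001]
contact_force: [-0.0, 1.6, -2.4]
finger_gap: 0.124
gripper_force: 20.0
```

Request:
{"name": "play_rows", "arguments": {
  "commands": [0, 1.5, 0, 0, 0, 1.5, 0, 0, 0, 1.5, 0, 0, 0, 1.5, 0, 0, 0, 1.5, 0, 0]
}}

```text
t: 5.88
tcp_pos: [0.5574, 0.2498, 0.0913]
tcp_rot: [3.135, 0.195, -0.001]
contact_force: [-0.5, 2.3, -3.4]
finger_gap: 0.125
gripper_force: 20.0
```

Request:
{"name": "play_rows", "arguments": {
  "commands": [0, 1.5, 0, 0, 0, 1.5, 0, 0, 0, 1.5, 0, 0, 0, 1.5, 0, 0, 0, 1.0, 0, 0]
}}

```text
t: 6.5
tcp_pos: [0.5658, 0.1821, 0.0913]
tcp_rot: [-3.132, -0.194, 0.001]
contact_force: [-2.3, 16.2, -6.8]
finger_gap: 0.124
gripper_force: 20.0
```

Request:
{"name": "play_rows", "arguments": {
  "commands": [0, 0, 0, 0, 0, 0, 0, 0, 0, 0, 0, 0, 0, 0, 0, 0, 0, 0, 0, 0]
}}

```text
t: 7.12
tcp_pos: [0.5658, 0.1823, 0.0913]
tcp_rot: [-3.135, -0.196, 0.001]
contact_force: [-1.8, 5.2, -3.9]
finger_gap: 0.126
gripper_force: 20.0
```

```bash
python3 - <<'E'
from h import *
go(.567-.035*.1228,.1456+.035*.9924,.091)
E
```

```text
t 7.125 pos [0.5658 0.1823 0.0913] yaw 7.16 tool shift cm [-0.33  0.15  0.03] F [-1.8  5.2 -3.9]
```

Request:
{"name": "play_rows", "arguments": {
  "commands": [0, 0, 0, 0, 0, 0, 0, 0, 0, 0, 0, 0, 0, 0, -3, 0, 0, 0, -5, 0],
  "fingers": 0.3
}}

```text
t: 7.75
tcp_pos: [0.565, 0.1809, 0.17]
tcp_rot: [3.134, 0.194, -0.008]
contact_force: [0.9, 0.3, 0.4]
finger_gap: 0.616
gripper_force: 0.0
```

Request:
{"name": "play_rows", "arguments": {
  "commands": [0, -2, -5, 0, -4, -2, 0, 0, -4, -2, 0, 0, 0, 0, 0, 0, 0, 0, 0, 0]
}}

```text
t: 8.38
tcp_pos: [0.48, 0.231, 0.2219]
tcp_rot: [3.135, 0.195, 0.003]
contact_force: [-0.6, -0.1, -0.4]
finger_gap: 0.648
gripper_force: 0.0
```

```bash
python3 - <<'E'
from h import *
p,d=eyes.snapshot("wrist");cv2.imwrite("pics/w2.png",p[:,:,::-1])
h=cv2.cvtColor(p,cv2.COLOR_RGB2HSV)
m=cv2.inRange(h,(50,60,30),(90,255,255));c=max(cv2.findContours(m,0,2)[0],key=cv2.contourArea)
r=cv2.minAreaRect(c);W=np.array([ray("wrist",*q,.036)[:2] for q in cv2.boxPoints(r)])
print(r,W.mean(0),W.round(4).tolist())
e=max((W[1]-W[0],W[2]-W[1]),key=np.linalg.norm);print(np.degrees(np.arctan2(e[1],e[0])))
go(*W.mean(0),.025)
E
```

```text
((297.3465270996094, 113.03465270996094), (29.35359764099121, 61.29429244995117), 5.710593223571777) [0.55810805 0.27027706] [[0.5225, 0.2882], [0.5927, 0.2871], [0.5938, 0.2532], [0.5234, 0.2525]]
-0.903286574427149
t 8.425 pos [0.4802 0.2308 0.2216] yaw 7.09 tool shift cm [ 8.2  -2.96 19.67] F [-0.4  0.   0.2]
```

View pics/w2.png

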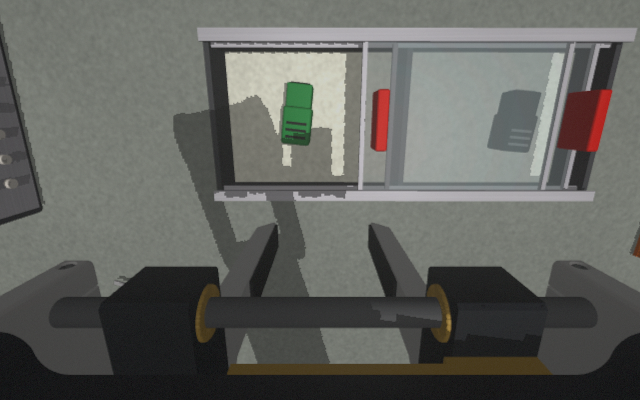

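The left door is fully open: its fin is at (381,120), next to the divider. The green adapter is exposed at (297,113), and the black adapter and right fin (585,120) have not moved.

Request:
{"name": "play_rows", "arguments": {
  "commands": [0, 0, 0, 7.5, 3.8, -1.9, 0, 0, 3.9, -2.0, 0, 0, 0, 0, 4, 0, 0, 0, 4, 0]
}}

```text
t: 9.05
tcp_pos: [0.5587, 0.2693, 0.1398]
tcp_rot: [3.141, -0.013, 0.001]
contact_force: [-0.5, -0.3, -0.1]
finger_gap: 0.649
gripper_force: 0.0
```

Request:
{"name": "play_rows", "arguments": {
  "commands": [0, 0, 3, 0, 0, 0, 0, 0, 0, 0, 0, 0, 0, 0, 0, 0, 0, 0, 0, 0]
}}

```text
t: 9.68
tcp_pos: [0.5574, 0.27, 0.1132]
tcp_rot: [-3.141, 0.01, -0.005]
contact_force: [-0.6, -0.1, 0.2]
finger_gap: 0.653
gripper_force: 0.0
```

```bash
python3 - <<'E'
from h import *
p,d=eyes.snapshot("wrist");cv2.imwrite("pics/w3.png",p[:,:,::-1])
h=cv2.cvtColor(p,cv2.COLOR_RGB2HSV)
m=cv2.inRange(h,(50,60,30),(90,255,255));c=max(cv2.findContours(m,0,2)[0],key=cv2.contourArea)
r=cv2.minAreaRect(c);W=np.array([ray("wrist",*q,.042)[:2] for q in cv2.boxPoints(r)])
print(r,W.mean(0),W.round(4).tolist())
go(.557,.2695,.027)
E
```

```text
((321.5, 205.0), (80.0, 37.0), 90.0) [0.55959237 0.27042851] [[0.5962, 0.2857], [0.596, 0.2546], [0.523, 0.2539], [0.5232, 0.2875]]
t 9.725 pos [0.5572 0.27   0.1129] yaw -0.37 tool shift cm [-0.04  0.06  8.59] F [ 0.3 -0.2  0.4]
```

View pics/w3.png

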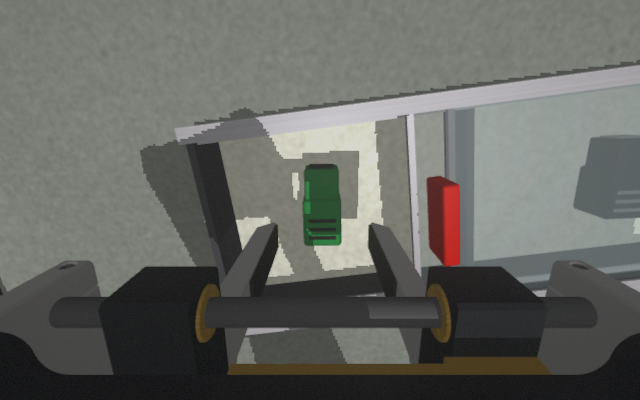

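The adapter, at (322,205), is centred between the fingers and aligned with them, so I can descend.

Request:
{"name": "play_rows", "arguments": {
  "commands": [0, 0, 3, 0, 0, 0, 3, 0, 0, 0, 1.6, 0, 0, 0, 1, 0, 0, 0, 0, 0]
}}

```text
t: 10.35
tcp_pos: [0.5565, 0.2698, 0.0253]
tcp_rot: [3.141, -0.01, -0.001]
contact_force: [0.4, -0.1, 0.7]
finger_gap: 0.652
gripper_force: 0.0
```

Request:
{"name": "play_rows", "arguments": {
  "commands": [0, 0, 0, 0, 0, 0, 0, 0, 0, 0, 0, 0, 0, 0, 0, 0, 0, 0, 0, 0],
  "fingers": -1,
  "newtons": 15
}}

```text
t: 10.98
tcp_pos: [0.557, 0.27, 0.0262]
tcp_rot: [-3.141, 0.01, -0.002]
contact_force: [-0.5, 0.1, 2.8]
finger_gap: 0.36
gripper_force: 15.0
```

Request:
{"name": "play_rows", "arguments": {
  "commands": [0, 0, 0, 0, 0, 0, 0, 0, 0, 0, 0, 0, 0, 0, 0, 0, 0, 0, 0, 0]
}}

```text
t: 11.6
tcp_pos: [0.557, 0.27, 0.0262]
tcp_rot: [-3.141, 0.01, -0.002]
contact_force: [0.2, 0.7, 4.7]
finger_gap: 0.367
gripper_force: 15.0
```

Request:
{"name": "play_rows", "arguments": {
  "commands": [0, 0, -2, 0, 0, 0, -4, 0, 0, 0, -4, 0, 0, 0, -4, 0, 0, 0, -3, 0]
}}

```text
t: 12.22
tcp_pos: [0.5566, 0.2697, 0.1979]
tcp_rot: [-3.141, 0.01, -0.002]
contact_force: [0.5, 0.2, -1.1]
finger_gap: 0.363
gripper_force: 15.0
```

Request:
{"name": "play_rows", "arguments": {
  "commands": [0, 2, 0, 0, -0.5, 5, 0, 0, -0.5, 5, 0, 0, -0.5, 5, 0, 0, -0.5, 5, 0, 0]
}}

```text
t: 12.85
tcp_pos: [0.5331, 0.0472, 0.193]
tcp_rot: [3.141, -0.011, -0.007]
contact_force: [0.8, -1.0, -1.6]
finger_gap: 0.358
gripper_force: 15.0
```

Request:
{"name": "play_rows", "arguments": {
  "commands": [-0.5, 5, 0, 0, -0.5, 5, 0, 0, -0.5, 5, 0, 0, -0.5, 5, 0, 0, -0.5, 5, 0, 0]
}}

```text
t: 13.48
tcp_pos: [0.5061, -0.2019, 0.193]
tcp_rot: [-3.14, 0.012, 0.006]
contact_force: [1.6, -0.4, -0.4]
finger_gap: 0.358
gripper_force: 15.0
```

Request:
{"name": "play_rows", "arguments": {
  "commands": [-0.5, 5, 0, 0, -0.5, 5, 0, 0, 0, 1.5, 0, 0, 0, 0, 0, 0, 0, 0, 0, 0]
}}

```text
t: 14.1
tcp_pos: [0.4976, -0.3134, 0.1949]
tcp_rot: [-3.14, 0.008, 0.001]
contact_force: [0.2, -0.6, -0.6]
finger_gap: 0.361
gripper_force: 15.0
```

```bash
python3 - <<'E'
from h import *
p,d=eyes.snapshot("wrist");cv2.imwrite("pics/w4.png",p[:,:,::-1])
go(.5014,-.3251,.027);print(status.read_state()["finger_gap"])
E
```

```text
t 14.15 pos [ 0.4978 -0.3133  0.1953] yaw -0.27 tool shift cm [ 0.37  1.19 16.83] F [-0.4 -0.4 -0.8]
0.36250933618035913
```

View pics/w4.png

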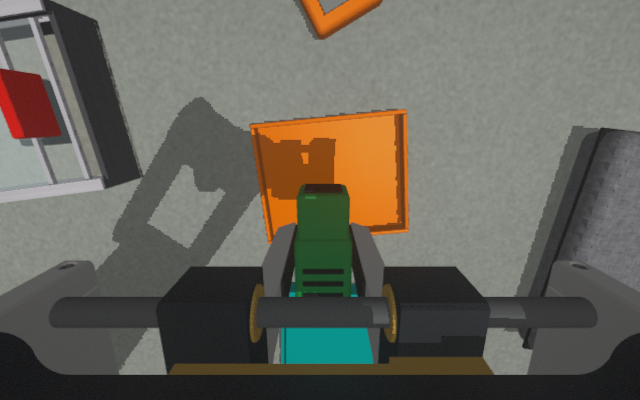

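The adapter is held at (323,240), and the orange tray is just below at (330,175). Next I lower it into the tray.

Request:
{"name": "play_rows", "arguments": {
  "commands": [0.3, 1.2, 0, 0, 0, 0, 4, 0, 0, 0, 4, 0, 0, 0, 3, 0, 0, 0, 2, 0]
}}

```text
t: 14.78
tcp_pos: [0.5005, -0.3262, 0.0636]
tcp_rot: [-3.141, 0.008, 0.003]
contact_force: [0.0, -0.5, -1.2]
finger_gap: 0.363
gripper_force: 15.0
```

Request:
{"name": "play_rows", "arguments": {
  "commands": [0, 0, 1.5, 0, 0, 0, 1, 0, 0, 0, 0.5, 0, 0, 0, 0, 0, 0, 0, 0, 0]
}}

```text
t: 15.4
tcp_pos: [0.5012, -0.3273, 0.0364]
tcp_rot: [3.14, -0.01, 0.002]
contact_force: [0.3, 0.8, -1.2]
finger_gap: 0.359
gripper_force: 15.0
```

```bash
python3 - <<'E'
from h import *
go(.5014,-.3251,.0258)
E
```

```text
t 15.4 pos [ 0.5012 -0.3273  0.0364] yaw -0.37 tool shift cm [ 0.02 -0.22  1.06] F [ 0.3  0.8 -1.2]
```

Request:
{"name": "play_rows", "arguments": {
  "commands": [0, 0, 0.4, 0, 0, 0, 0.3, 0, 0, 0, 0.2, 0, 0, 0, 0.1, 0, 0, 0, 0, 0]
}}

```text
t: 16.02
tcp_pos: [0.5007, -0.3269, 0.0254]
tcp_rot: [3.142, -0.01, -0.0]
contact_force: [-0.3, -0.5, 0.1]
finger_gap: 0.36
gripper_force: 15.0
```

Request:
{"name": "play_rows", "arguments": {
  "commands": [0, 0, 0, 0, 0, 0, 0, 0, 0, 0, 0, 0, 0, 0, 0, 0, 0, 0, 0, 0],
  "fingers": 0.3
}}

```text
t: 16.65
tcp_pos: [0.5007, -0.3269, 0.0255]
tcp_rot: [3.141, -0.01, 0.0]
contact_force: [0.2, 0.0, -0.4]
finger_gap: 0.651
gripper_force: 0.0
```

Request:
{"name": "play_rows", "arguments": {
  "commands": [0, 0, -1, 0, 0, 0, -3, 0, 0, 0, -4, 0, 0, 0, -5, 0, -3, 0, -4, 0]
}}

```text
t: 17.27
tcp_pos: [0.4717, -0.3268, 0.1985]
tcp_rot: [3.14, -0.007, 0.004]
contact_force: [1.3, -1.3, 0.2]
finger_gap: 0.652
gripper_force: 0.0
```

Request:
{"name": "play_rows", "arguments": {
  "commands": [-5, 3, 0, 0, -5, 3, 0, 0, -2, 0, 0, 0, 0, 0, 0, 0, 0, 0, 0, 0]
}}

```text
t: 17.9
tcp_pos: [0.3514, -0.3853, 0.1958]
tcp_rot: [3.141, -0.008, 0.002]
contact_force: [1.2, -0.0, -0.3]
finger_gap: 0.651
gripper_force: 0.0
```

```bash
python3 - <<'E'
from h import *
go(.5,-.3,.2)
p,d=eyes.snapshot("top");cv2.imwrite("pics/top1.png",p[:,:,::-1])
q,d=eyes.snapshot("scene");cv2.imwrite("pics/scene1.png",q[:,:,::-1])
E
```

```text
t 17.9 pos [ 0.3514 -0.3853  0.1958] yaw -0.3 tool shift cm [14.82 -8.61 -0.41] F [ 1.2 -0.  -0.3]
```

View pics/top1.png

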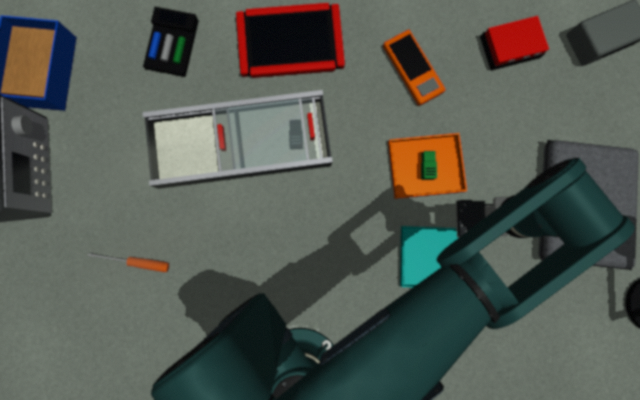

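View pics/scene1.png

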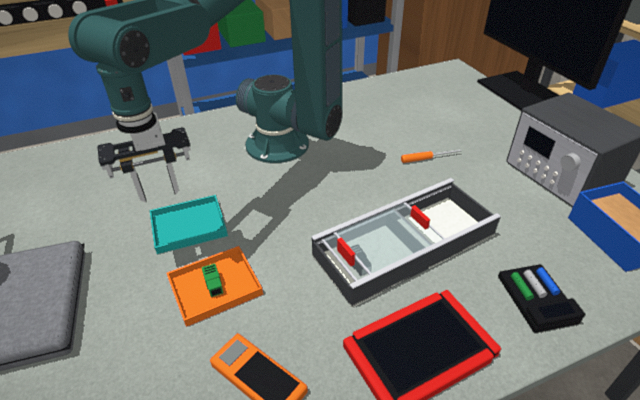

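The green adapter sits upright in the orange tray, at (429,165) in the top view. The left door is fully open, with its fin at (222,138). The right fin (311,126) and black adapter (296,134) have not moved, and the arm is clear of everything.

```bash
python3 -c "
from workcell import ctrl
print(ctrl.sign_off())"
```

```text
the job is handed in; nothing more can be done
None
```

The green adapter is upright in the orange tray and its door is slid fully open; the other door (found slightly ajar and left so) and the black adapter are where they started, and the job was handed in at about 18 s.

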